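# Put the tiered display stand together

## Robot

A 6-joint arm with a two-finger parallel gripper is mounted at the origin on a cart in front of the work surface, level with it; the furniture and walls round the work are solid. World frame = base frame: x ahead of the robot, y to its left, z up, the work surface at z = 0. Lengths are in mm, angles in rad, forces in N, time in s.
With the tool pointing down it reaches from about 350 to 875 mm from the base axis. Payload 4.2 kg.
Tool frame: the origin (TCP) lies midway between the tips of the shut fingers; the grasp point (between the pads) lies 19 mm behind it; z points along the fingers, y is the line along which they close (so a half turn about z gives the same grasp; the last joint's range is limited). The gripper opens to 85 mm and grips with 20 to 120 N. Pads are 22 mm wide; open, the fingers measure 114 mm over their backs; the gripper's body (76 mm by 85 mm) begins 54 mm behind the grasp point. The pads swing forward as they close: fully open they stand 13 mm farther back than shut.
Start: joints at [1.385, 0.385, 0.008, 0, -1.194, -0.259], TCP at [268.89, 564.179, 231.312] pointing down, gripper open.
Joint ranges: [-3.14, 3.14], [-1.21, 2.06], [-1.07, 1.41], [-3.16, 2.05], [-2.99, -0.16], [-3.1, 3.1]. Speed limits (rad/s): [2.79, 2.79, 3.14, 3.14, 3.14, 3.14].

## Interface

Orientations are given as a unit quaternion [x, y, z, w].
In Python, from bench import arm gives the robot as it stands. The module is installed in compiled form; this text tells all that it offers.
- The arm moves only by the shell command python3 -m handwheel 'ROWS' [OPENING]. ROWS is JSON, a list of rows, each an object of numbers: "x", "y", "z": the shift along the world's x, y, z each as a share of 20 cm, from -1 to 1; "ax", "ay", "az": the turn, a rotation vector about the world's x, y, z each as a share of 90 degrees, from -1 to 1. In form: [{"x": .., "y": .., "z": .., "ax": .., "ay": .., "az": ..}, ...]. A call has exactly 8 rows; each row shifts and turns the commanded pose from where the row before left it; what a row does not reach is not made up. A row lasts 1/10 s, in which the tool goes at most 50 mm and 8.59 degrees, less where a joint would pass 70% of its speed; a pose out of reach is approached as far as the arm can. A call with a number of a shift or a turn outside -1 to 1 is refused whole. A call with a gripper value outside its range is refused whole. OPENING is the opening, from -1 (shut) to 1 (fully open), set as the call begins (- or left out, the last holds). The fingers move at their own pace and stop on an object; the grip force is fixed at half the most. Time passes only in rows, so rows that do not move let the fingers close, or fill a call up. It gives the time, the measured TCP pose, the force, the opening and the grip force at its end, in the units of the state.
- arm.read_state(): the state, without advancing time (a new reading comes with each control period).
- arm.get_image(name): name is "side" or "top" or "wrist"; returns the picture (400x640x3 uint8, red, green, blue); there is no depth.
- arm.camera_params(name): a dict with "K" (3x3 intrinsics, pixels), "k1" (the pictures are not rectified: a ray, as slopes to the right and down, at radius r is drawn at 1 + k1 r^2 times it, then the intrinsics apply), "position" and "orientation" of the camera in the world. Camera axes: x right, y down, z forward; pixel columns grow to the right and rows downward; lengths in mm; the calibration is good to about 2 mm. A picture is of the moment at which its call begins: read the wrist's pose just before it. camera_params takes no time and is no camera call; for the wrist camera it gives the pose at the moment of the call.
- arm.job_done(): hands the job in; it is judged then, once.
The state is a dict: "clock": time; "joints": joint angles; "joint_vel": joint speeds; "joint_efforts": joint torques, N m; "position": TCP position; "ee_rot": TCP orientation; "contact_force": force on the tool from outside, world axes, zero at the start; "wrist_torque": the same for the moment, N m; "gripper_width": finger opening in mm; "grasp_force": force on a finger pad.
Only numpy, scipy, OpenCV 4.12 (cv2) and the standard library are available. Lean on these libraries where they do the work, as an engineer would, in place of code of your own. Each camera call takes 0.05 s, during which the arm holds its last target. There are 200 camera calls.

## Task

Put the display stand together on its black foot, where the foot stands: first the large tier, on it the medium one, on that the small one, and the finial knob on top. Each piece goes over the steel pin of the one below, fully home and upright. Leave the vase, the spinning top and the toy car where they are.

Things in the scene. Friction and masses are not known exactly. Their poses are not given: they have to be found in the camera images.
- foot_seat (a point): foot of the stand: black metal disc 120 mm across without a plate, with a short column 30 mm thick; loose, upright, heavy (1.5 kg). The point is the centre of the flat shoulder on top of the column, 40 mm above the table, on which a 22 mm long steel pin stands (15 mm thick, straight for 6 mm, then tapering to 4 mm); z up
- finial_mid (a point): finial: wooden knob with a brass collar at its foot, no plate, 30 mm thick up to 26 mm above its flat underside, rounded above, 54 mm high, 60 g. A socket 18 mm wide and 26 mm deep in its underside fits the same pins. Stands upright, loose. The point lies on the axis 22 mm above the underside, where to grip; z up
- bud_vase: white bud vase, 66 mm across, 112 mm high, standing beside the work, not to be disturbed; origin at the centre of its underside
- spinning_top: wooden spinning top with a red band, standing, 53 mm across, 62 mm high, not to be disturbed; origin at the centre of its underside
- toy_car: wooden toy car, 77 x 100 x 54 mm, not to be disturbed; origin at the centre of its underside
- large_tier_mid (a point): large tier: white enamel plate 170 mm across with a blue rim 13 mm high and a black column 30 mm thick, its flat top (shoulder) 70 mm above the socket mouth; on it a 22 mm steel pin (15 mm thick, tapering to 4). Socket below, 18 mm wide, 26 mm deep, goes over the pin below and rests on that shoulder. Point: on the axis 44.5 mm above that mouth (46 above the table), where to grip; z up. Upright, 300 g
- medium_tier_mid (a point): medium tier: white enamel plate 130 mm across with a blue rim 13 mm high and a black column 30 mm thick, its flat top (shoulder) 70 mm above the socket mouth; on it a 22 mm steel pin (15 mm thick, tapering to 4). Socket below, 18 mm wide, 26 mm deep, goes over the pin below and rests on that shoulder. Point: on the axis 44.5 mm above that mouth (46 above the table), where to grip; z up. Upright, 220 g
- small_tier_mid (a point): small tier: white enamel plate 95 mm across with a blue rim 13 mm high and a black column 30 mm thick, its flat top (shoulder) 70 mm above the socket mouth; on it a 22 mm steel pin (15 mm thick, tapering to 4). Socket below, 18 mm wide, 26 mm deep, goes over the pin below and rests on that shoulder. Point: on the axis 44.5 mm above that mouth (46 above the table), where to grip; z up. Upright, 150 g
Things that resemble listed ones, but are neither listed nor needed, are in the scene too. What is shaped like the part that bears small_tier_mid but purple is not meant.

How it is judged:
By the outcome, as a careful person would: the job done as asked, in the order asked, and still so for the second after the job is handed in, with the robot touching nothing.
It also fails if it takes over 112 s, if anything falls off the work surface, if the arm or the gripper's body presses on something with over 40 N, if the wrist force passes 120 N, or if a joint passes its speed limit or range.

## Working session

There is one attempt and no reset: what is moved stays moved. The work goes in short steps, Python scripts to look and compute and a shell command to move; the robot and the scene stay as the last step left them, time stands still between calls to the robot, and variables do not carry over. Pictures are saved under pics/ and viewed, at most 14 in all, crops included, and the job is handed in when it is done.

```bash
mkdir -p pics; cat > h.py <<'E'
import numpy as np, cv2
from scipy.spatial.transform import Rotation as R
from bench import arm
def snap(n,f):
    p=arm.camera_params(n); im=arm.get_image(n); cv2.imwrite('pics/'+f,im[:,:,::-1]); return im,p
def ray(p,u,v):
    K=np.array(p['K']); d=np.array([(u-K[0,2])/K[0,0],(v-K[1,2])/K[1,1]]); s=d.copy()
    for _ in range(30): s=d/(1+p['k1']*(s@s))
    o=np.array(p['orientation']); M=R.from_quat(o).as_matrix() if o.size==4 else o
    return np.array(p['position']),M@np.array([s[0],s[1],1])
def at(p,u,v,z):
    o,d=ray(p,u,v); return o+d*(z-o[2])/d[2]
def proj(p,X):
    o=np.array(p['orientation']); M=R.from_quat(o).as_matrix() if o.size==4 else o
    c=M.T@(np.array(X,float)-p['position']); s=c[:2]/c[2]; s=s*(1+p['k1']*(s@s)); K=np.array(p['K'])
    return K[0,0]*s[0]+K[0,2],K[1,1]*s[1]+K[1,2]
E
python3 - <<'E'
from h import *
import pickle
P={}
for n in ['top','side','wrist']:
    im,p=snap(n,n+'0.png'); P[n]=p; print(n,p)
pickle.dump(P,open('P.pkl','wb'))
s=arm.read_state(); print(s)
E
```

```text
top {'K': array([[376.98285593,   0.        , 317.47978959],
       [  0.        , 376.98285593, 196.25397045],
       [  0.        ,   0.        ,   1.        ]]), 'k1': 0.00119534087748065, 'position': array([ 344.66689487,  -11.07062594, 1214.84242405]), 'orientation': array([ 0.71032946, -0.69817757,  0.05777732, -0.06813163])}
side {'K': array([[509.53069455,   0.        , 316.76261017],
       [  0.        , 509.53069455, 199.26498912],
       [  0.        ,   0.        ,   1.        ]]), 'k1': 0.05122309081205091, 'position': array([ 308.43779389, 1195.99833402, 1012.77072655]), 'orientation': array([-0.08510303,  0.89277277, -0.44003549,  0.04564019])}
wrist {'K': array([[282.10845187,   0.        , 321.05960143],
       [  0.        , 282.10845187, 203.42609105],
       [  0.        ,   0.        ,   1.        ]]), 'k1': -0.0151010014516198, 'position': array([342.2161242 , 528.04198841, 374.19314374]), 'orientation': array([-0.52671539,  0.83456583,  0.13594775, -0.08711473])}
{'clock': 0.15, 'joints': array([ 1.38460968e+00,  3.85398210e-01,  6.94476718e-03, -3.41399754e-04,
       -1.19400186e+00, -2.58632502e-01]), 'joint_vel': array([-0.00144067, -0.00369953,  0.00202012,  0.00294918,  0.00201697,
       -0.0002143 ]), 'joint_efforts': array([ 2.64126702e-04, -3.92680585e+01,  1.88581628e+01,  4.18864578e+00,
       -3.42642335e-03,  4.12045694e-06]), 'position': array([268.71645558, 563.80119742, 230.46537711]), 'ee_rot': array([ 9.75354544e-01, -2.20641794e-01, -1.28528995e-04,  8.34688486e-04]), 'contact_force': array([ 0.64039442, -0.17974846,  0.26084913]), 'wrist_torque': array([-0.01363518, -0.02248391, -0.0184182 ]), 'grasp_force': 0.0, 'gripper_width': 85.35721026299478}
```

View pics/top0.png

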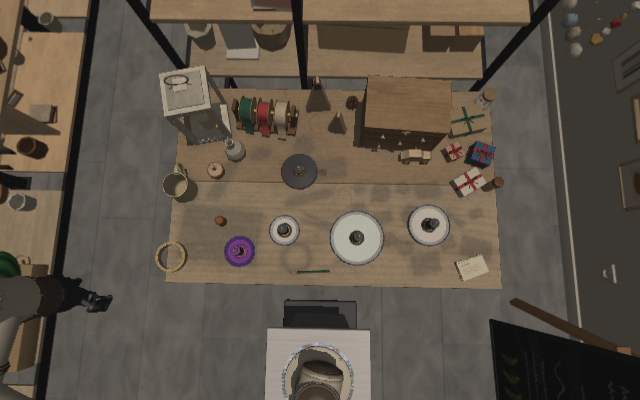

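View pics/side0.png

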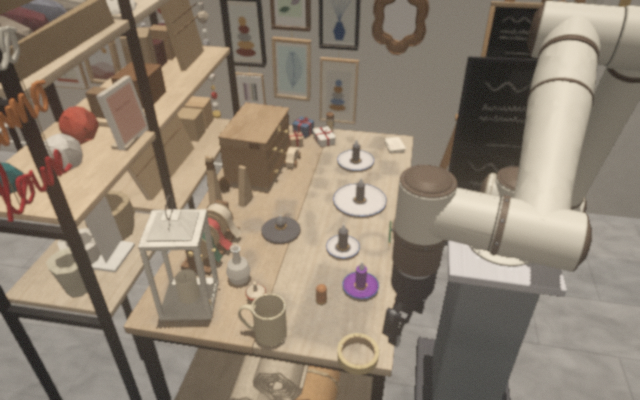

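Top view: foot at (299,171), small tier (284,230), large (357,238), medium (428,225), finial (220,221), purple decoy (239,251). Next, an enlarged crop of the top view.

```bash
python3 - <<'E'
from h import *
im=cv2.imread('pics/top0.png')
c=im[140:280,205:465]; cv2.imwrite('pics/c1.png',cv2.resize(c,None,fx=3,fy=3,interpolation=cv2.INTER_CUBIC))
E
```

```text
(no output)
```

View pics/c1.png

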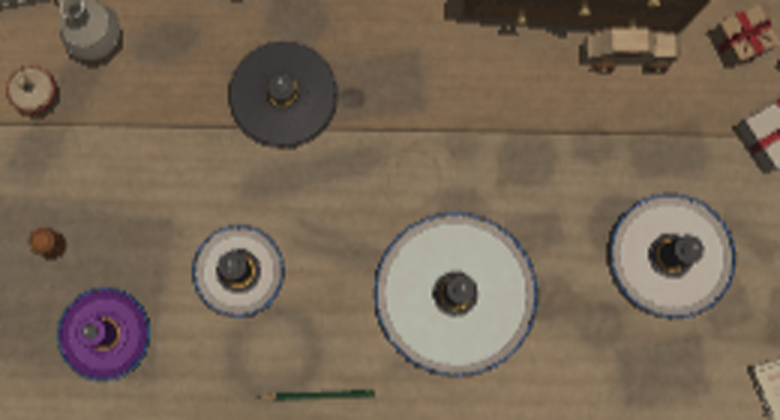

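```bash
python3 - <<'E'
from h import *
import pickle
P=pickle.load(open('P.pkl','rb'));p=P['top']
for n,x,y,z in [('foot',283,94,8),('small',238.7,271,13),('large',456.5,294,13),('med',671.5,256,13),('finial',44,241,40),('vase',93,35,50),('car',630,48,30)]:
    u,v=205+(x+.5)/3-.5,140+(y+.5)/3-.5
    q=at(p,u,v,z); print(n,q.round(1),'side',np.round(proj(P['side'],q),1),'r',np.hypot(q[0],q[1]).round())
im=cv2.imread('pics/side0.png')[140:310,225:415]; cv2.imwrite('pics/c2.png',cv2.resize(im,None,fx=3.4,fy=3.4,interpolation=cv2.INTER_CUBIC))
E
```

```text
foot [645.6  71.1   8. ] side [281. 228.] r 649.0
small [450.  112.7  13. ] side [343. 244.] r 464.0
large [ 429.6 -118.7   13. ] side [360.1 197.2] r 446.0
med [ 473.8 -346.5   13. ] side [355.9 158.1] r 587.0
finial [475.5 315.1  40. ] side [321.3 287.8] r 570.0
vase [697.1 274.   50. ] side [242.7 262.5] r 749.0
car [ 696.9 -304.6   30. ] side [292.6 154.2] r 761.0
```

View pics/c2.png

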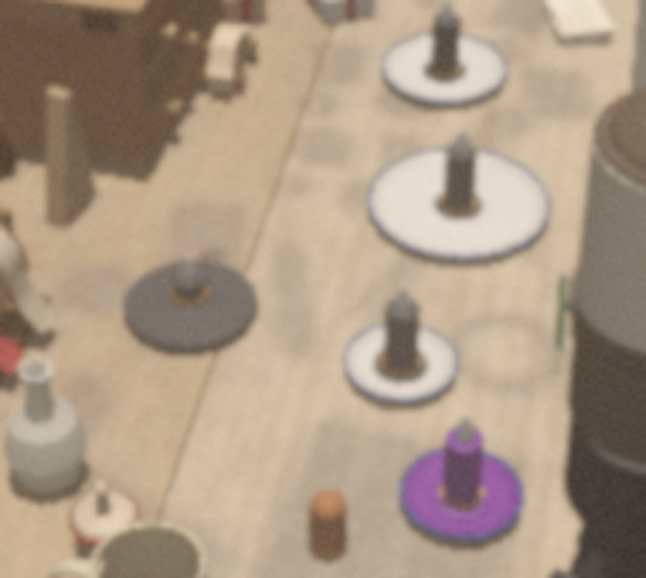

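```bash
python3 -m handwheel '[{"x":0.05,"y":-0.2},{"x":0.05,"y":-0.2},{"x":0.05,"y":-0.2},{"x":0.05,"y":-0.2},{"x":0.05,"y":-0.2},{"x":0.05,"y":-0.2},{"x":0.05,"y":-0.2},{"x":0.05,"y":-0.2}]' 1
```

```text
invalid input at $[0]: expected keys x, y, z, ax, ay, az
```

```bash
python3 -m handwheel '[{"x":0.05,"y":-0.2,"z":0,"ax":0,"ay":0,"az":0},{"x":0.05,"y":-0.2,"z":0,"ax":0,"ay":0,"az":0},{"x":0.05,"y":-0.2,"z":0,"ax":0,"ay":0,"az":0},{"x":0.05,"y":-0.2,"z":0,"ax":0,"ay":0,"az":0},{"x":0.05,"y":-0.2,"z":0,"ax":0,"ay":0,"az":0},{"x":0.05,"y":-0.2,"z":0,"ax":0,"ay":0,"az":0},{"x":0.05,"y":-0.2,"z":0,"ax":0,"ay":0,"az":0},{"x":0.05,"y":-0.2,"z":0,"ax":0,"ay":0,"az":0}]' 1
```

```text
clock: 0.95
position: [348.8, 242.4, 231.3]
ee_rot: [0.975, -0.22, -0.0, 0.0]
contact_force: [0.7, -0.3, 0.1]
gripper_width: 85.5
grasp_force: 0.0
```

```bash
python3 -m handwheel '[{"x":0.05,"y":-0.225,"z":0,"ax":0,"ay":0,"az":0},{"x":0.05,"y":-0.225,"z":0,"ax":0,"ay":0,"az":0},{"x":0.05,"y":-0.225,"z":0,"ax":0,"ay":0,"az":0},{"x":0.05,"y":-0.225,"z":0,"ax":0,"ay":0,"az":0},{"x":0.05,"y":-0.225,"z":0,"ax":0,"ay":0,"az":0},{"x":0.05,"y":-0.225,"z":0,"ax":0,"ay":0,"az":0},{"x":0.05,"y":-0.225,"z":0,"ax":0,"ay":0,"az":0},{"x":0.05,"y":-0.225,"z":0,"ax":0,"ay":0,"az":0}]' && python3 - <<'E'
from h import *
import pickle
im,p=snap('wrist','w1.png'); pickle.dump(p,open('w1.pkl','wb'))
print(arm.read_state()['position'],p['position'])
for X in [(429.6,-118.7,71.5),(429.6,-118.7,93.5),(429.6,-118.7,13),(428.8,-117.6,27)]: print(np.round(proj(p,X),1))
E
```

```text
clock: 1.75
position: [428.8, -117.8, 231.4]
ee_rot: [0.975, -0.221, 0.0, -0.0]
contact_force: [0.6, 0.9, 0.1]
gripper_width: 85.6
grasp_force: 0.0
[ 429.71978323 -122.58152206  231.1820986 ] [ 502.13211347 -153.73307979  375.29907555]
[320.7 185.1]
[320.7 190.5]
[320.7 173.6]
[320.2 177. ]
```

View pics/w1.png

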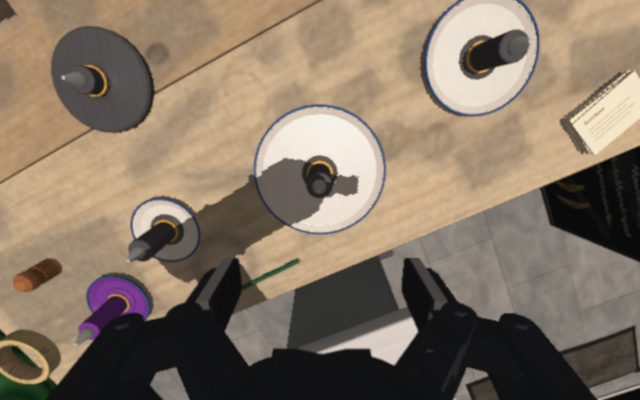

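Wrist view: large tier rim centre about (319,169), pin tip (319,187), a few px off the prediction because the arm was still settling. I'll retake it now that the arm is settled.

```bash
python3 - <<'E'
from h import *
import pickle
for i in range(5): arm.get_image('wrist')
im,p=snap('wrist','w2.png'); pickle.dump(p,open('w2.pkl','wb'))
print(arm.read_state()['position'],p['position'])
for X in [(429.6,-118.7,71.5),(429.6,-118.7,93.5),(429.6,-118.7,13)]: print(np.round(proj(p,X),1))
c=im[90:250,240:400,::-1]; cv2.imwrite('pics/c3.png',cv2.resize(c,None,fx=3.75,fy=3.75,interpolation=cv2.INTER_CUBIC))
# model overlay residual: blue rim pixels -> world at z=13 -> circle fit
hsv=cv2.cvtColor(im,cv2.COLOR_RGB2HSV)
m=((hsv[:,:,0]>100)&(hsv[:,:,0]<130)&(hsv[:,:,1]>70)&(hsv[:,:,2]>40)).astype(np.uint8)
m[260:]=0
def circ(c0,r):
    vs,us=np.nonzero(m); Q=np.array([at(p,u,v,13) for u,v in zip(us,vs)])
    from scipy.optimize import least_squares
    d=np.hypot(*(Q[:,:2]-c0).T); S=Q[abs(d-r)<10][:,:2]
    f=least_squares(lambda t: np.hypot(S[:,0]-t[0],S[:,1]-t[1])-t[2],[*c0,r],loss='soft_l1').x
    print(len(S),f.round(1))
circ((429.6,-118.7),85);circ((473.8,-346.5),65);circ((450,112.7),47.5)
E
```

```text
[ 428.68690573 -114.92123362  231.28619129] [ 502.08306835 -151.22701527  374.94148143]
[322.6 183.9]
[322.7 189.3]
[322.3 172.6]
245 [ 430.3 -117.    84.9]
426 [ 475.  -346.7   65.2]
146 [450.1 114.2  47.5]
```

View pics/c3.png

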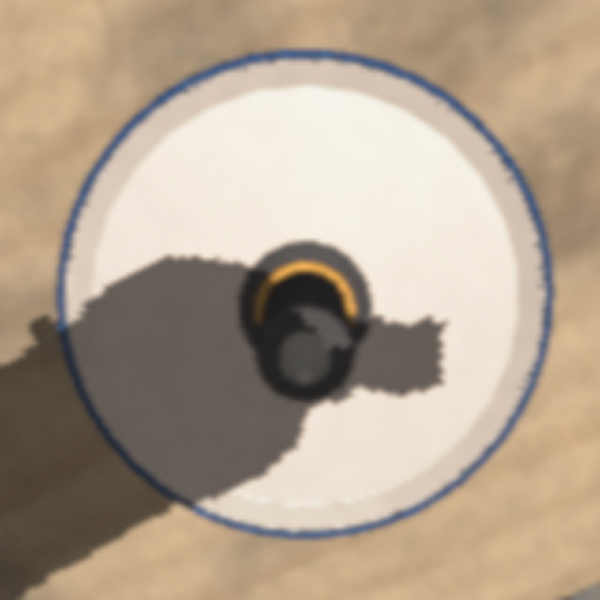

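```bash
python3 -m handwheel '[{"x":0.006,"y":-0.002,"z":-0.15,"ax":0,"ay":0,"az":0},{"x":0,"y":0,"z":-0.2,"ax":0,"ay":0,"az":0},{"x":0,"y":0,"z":-0.2,"ax":0,"ay":0,"az":0},{"x":0,"y":0,"z":-0.2,"ax":0,"ay":0,"az":0},{"x":0,"y":0,"z":-0.15,"ax":0,"ay":0,"az":0},{"x":0,"y":0,"z":-0.082,"ax":0,"ay":0,"az":0},{"x":0,"y":0,"z":-0.04,"ax":0,"ay":0,"az":0},{"x":0,"y":0,"z":0,"ax":0,"ay":0,"az":0}]' && python3 -m handwheel '[{"x":0,"y":0,"z":0,"ax":0,"ay":0,"az":0},{"x":0,"y":0,"z":0,"ax":0,"ay":0,"az":0},{"x":0,"y":0,"z":0,"ax":0,"ay":0,"az":0},{"x":0,"y":0,"z":0,"ax":0,"ay":0,"az":0},{"x":0,"y":0,"z":0,"ax":0,"ay":0,"az":0},{"x":0,"y":0,"z":0,"ax":0,"ay":0,"az":0},{"x":0,"y":0,"z":0,"ax":0,"ay":0,"az":0},{"x":0,"y":0,"z":0,"ax":0,"ay":0,"az":0}]' -1
```

```text
clock: 2.9
position: [429.9, -115.3, 26.4]
ee_rot: [0.976, -0.219, -0.001, 0.0]
contact_force: [0.1, -0.8, 0.4]
gripper_width: 85.6
grasp_force: 0.0
clock: 3.7
position: [430.6, -116.5, 27.6]
ee_rot: [0.975, -0.221, 0.001, -0.0]
contact_force: [-0.7, -1.4, 6.3]
gripper_width: 28.7
grasp_force: 58.7
```

```bash
python3 - <<'E'
from h import *
import pickle
from scipy.optimize import least_squares
for f,p,seed in [('top0.png',pickle.load(open('P.pkl','rb'))['top'],(285,175)),('w2.png',pickle.load(open('w2.pkl','rb')),(115,100)),('side0.png',pickle.load(open('P.pkl','rb'))['side'],(270,236))]:
    im=cv2.imread('pics/'+f); u0,v0=seed
    hs=cv2.cvtColor(im,cv2.COLOR_BGR2HSV); m=((hs[:,:,1]<60)&(hs[:,:,2]<110)).astype(np.uint8)
    n,l,st,_=cv2.connectedComponentsWithStats(m); k=l[v0,u0]; print(f,im[v0,u0],hs[v0,u0],st[k])
    if k==0: continue
    c=max(cv2.findContours((l==k).astype(np.uint8),0,cv2.CHAIN_APPROX_NONE)[0],key=len)[:,0]
    for z in (4,8,12):
        S=np.array([at(p,u,v,z)[:2] for u,v in c])
        print(z,least_squares(lambda t: np.hypot(S[:,0]-t[0],S[:,1]-t[1])-t[2],[645,71,60],loss='soft_l1').x.round(1))
E
```

```text
top0.png [57 58 61] [ 8 17 61] [281 154  37  35 958]
4 [646.8  71.7  58. ]
8 [645.8  71.4  57.8]
12 [644.8  71.1  57.7]
w2.png [75 77 82] [ 9 22 82] [  53   24  102  107 7955]
4 [647.1  74.6  60.4]
8 [645.5  72.2  59.7]
12 [643.9  69.7  59.1]
side0.png [104 110 119] [ 12  32 119] [     0      0    640    400 222123]
```

```bash
python3 -m handwheel '[{"x":0,"y":0,"z":0.05,"ax":0,"ay":0,"az":0},{"x":0,"y":0,"z":0.1,"ax":0,"ay":0,"az":0},{"x":0,"y":0,"z":0.1,"ax":0,"ay":0,"az":0},{"x":0,"y":0,"z":0.1,"ax":0,"ay":0,"az":0},{"x":0,"y":0,"z":0.1,"ax":0,"ay":0,"az":0},{"x":0,"y":0,"z":0.05,"ax":0,"ay":0,"az":0},{"x":0,"y":0,"z":0,"ax":0,"ay":0,"az":0},{"x":0,"y":0,"z":0,"ax":0,"ay":0,"az":0}]'
```

```text
clock: 4.5
position: [429.2, -116.1, 126.2]
ee_rot: [0.975, -0.221, -0.001, -0.0]
contact_force: [0.5, 0.1, -3.6]
gripper_width: 28.9
grasp_force: 59.4
```

```bash
python3 -m handwheel '[{"x":0.0675,"y":0.059,"z":0,"ax":0,"ay":0,"az":0},{"x":0.135,"y":0.1185,"z":0,"ax":0,"ay":0,"az":0},{"x":0.135,"y":0.1185,"z":0,"ax":0,"ay":0,"az":0},{"x":0.135,"y":0.1185,"z":0,"ax":0,"ay":0,"az":0},{"x":0.135,"y":0.1185,"z":0,"ax":0,"ay":0,"az":0},{"x":0.135,"y":0.1185,"z":0,"ax":0,"ay":0,"az":0},{"x":0.135,"y":0.1185,"z":0,"ax":0,"ay":0,"az":0},{"x":0.0945,"y":0.083,"z":0,"ax":0,"ay":0,"az":0}]' && python3 -m handwheel '[{"x":0.0675,"y":0.06,"z":0,"ax":0,"ay":0,"az":0},{"x":0.0385,"y":0.035,"z":0,"ax":0,"ay":0,"az":0},{"x":0,"y":0,"z":-0.05,"ax":0,"ay":0,"az":0},{"x":0,"y":0,"z":-0.05,"ax":0,"ay":0,"az":0},{"x":0,"y":0,"z":-0.03,"ax":0,"ay":0,"az":0},{"x":0,"y":0,"z":0,"ax":0,"ay":0,"az":0},{"x":0,"y":0,"z":0,"ax":0,"ay":0,"az":0},{"x":0,"y":0,"z":0,"ax":0,"ay":0,"az":0}]' && python3 - <<'E'
from h import *
im,p=snap('side','s1.png'); c=im[130:290,210:350,::-1]; cv2.imwrite('pics/c4.png',cv2.resize(c,None,fx=3.6,fy=3.6,interpolation=cv2.INTER_CUBIC))
E
```

```text
clock: 5.3
position: [626.0, 56.6, 124.7]
ee_rot: [0.975, -0.22, -0.001, 0.001]
contact_force: [-0.1, -0.0, -2.7]
gripper_width: 28.6
grasp_force: 59.7
clock: 6.1
position: [645.9, 73.1, 101.6]
ee_rot: [0.975, -0.221, 0.001, -0.0]
contact_force: [0.4, 0.0, -2.0]
gripper_width: 29.0
grasp_force: 59.7
```

View pics/c4.png

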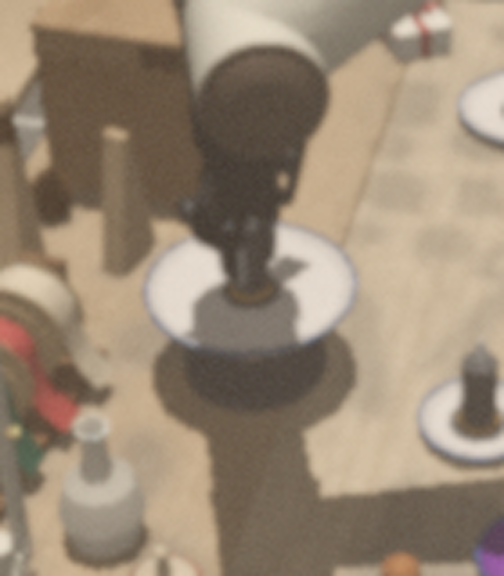

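The plate is level above the foot. Lowering gently.

```bash
python3 -m handwheel '[{"x":0,"y":0,"z":-0.04,"ax":0,"ay":0,"az":0},{"x":0,"y":0,"z":-0.04,"ax":0,"ay":0,"az":0},{"x":0,"y":0,"z":-0.03,"ax":0,"ay":0,"az":0},{"x":0,"y":0,"z":-0.03,"ax":0,"ay":0,"az":0},{"x":0,"y":0,"z":-0.02,"ax":0,"ay":0,"az":0},{"x":0,"y":0,"z":-0.01,"ax":0,"ay":0,"az":0},{"x":0,"y":0,"z":-0.005,"ax":0,"ay":0,"az":0},{"x":0,"y":0,"z":0,"ax":0,"ay":0,"az":0}]'
```

```text
clock: 6.95
position: [645.6, 73.3, 66.5]
ee_rot: [0.975, -0.221, 0.0, 0.0]
contact_force: [-1.4, -0.6, 0.2]
gripper_width: 28.9
grasp_force: 59.8
```

```bash
python3 -m handwheel '[{"x":0,"y":0,"z":-0.005,"ax":0,"ay":0,"az":0},{"x":0,"y":0,"z":-0.005,"ax":0,"ay":0,"az":0},{"x":0,"y":0,"z":0,"ax":0,"ay":0,"az":0},{"x":0,"y":0,"z":0,"ax":0,"ay":0,"az":0},{"x":0,"y":0,"z":0,"ax":0,"ay":0,"az":0},{"x":0,"y":0,"z":0,"ax":0,"ay":0,"az":0},{"x":0,"y":0,"z":0,"ax":0,"ay":0,"az":0},{"x":0,"y":0,"z":0,"ax":0,"ay":0,"az":0}]'
```

```text
clock: 7.75
position: [645.9, 73.3, 66.2]
ee_rot: [0.975, -0.22, 0.001, -0.0]
contact_force: [-4.3, -0.6, 7.6]
gripper_width: 28.7
grasp_force: 60.7
```

```bash
python3 -m handwheel '[{"x":0,"y":0,"z":0,"ax":0,"ay":0,"az":0},{"x":0,"y":0,"z":0,"ax":0,"ay":0,"az":0},{"x":0,"y":0,"z":0,"ax":0,"ay":0,"az":0},{"x":0,"y":0,"z":0,"ax":0,"ay":0,"az":0},{"x":0,"y":0,"z":0,"ax":0,"ay":0,"az":0},{"x":0,"y":0,"z":0.05,"ax":0,"ay":0,"az":0},{"x":0,"y":0,"z":0.1,"ax":0,"ay":0,"az":0},{"x":0,"y":0,"z":0.15,"ax":0,"ay":0,"az":0}]' 1
```

```text
clock: 8.55
position: [644.7, 73.1, 123.4]
ee_rot: [0.975, -0.221, -0.002, 0.001]
contact_force: [0.5, -0.4, -0.5]
gripper_width: 85.6
grasp_force: 0.0
```

```bash
python3 -m handwheel '[{"x":0,"y":0,"z":0.15,"ax":0,"ay":0,"az":0},{"x":-0.039,"y":-0.095,"z":0.05,"ax":0,"ay":0,"az":0},{"x":-0.0778,"y":-0.19,"z":0,"ax":0,"ay":0,"az":0},{"x":-0.0778,"y":-0.19,"z":0,"ax":0,"ay":0,"az":0},{"x":-0.0778,"y":-0.19,"z":0,"ax":0,"ay":0,"az":0},{"x":-0.0778,"y":-0.19,"z":0,"ax":0,"ay":0,"az":0},{"x":-0.0778,"y":-0.19,"z":0,"ax":0,"ay":0,"az":0},{"x":-0.0778,"y":-0.19,"z":0,"ax":0,"ay":0,"az":0}]' && python3 -m handwheel '[{"x":-0.0778,"y":-0.19,"z":0,"ax":0,"ay":0,"az":0},{"x":-0.0778,"y":-0.19,"z":0,"ax":0,"ay":0,"az":0},{"x":-0.0778,"y":-0.19,"z":0,"ax":0,"ay":0,"az":0},{"x":-0.0545,"y":-0.133,"z":0,"ax":0,"ay":0,"az":0},{"x":-0.039,"y":-0.095,"z":0,"ax":0,"ay":0,"az":0},{"x":-0.0233,"y":-0.058,"z":0,"ax":0,"ay":0,"az":0},{"x":0,"y":0,"z":0,"ax":0,"ay":0,"az":0},{"x":0,"y":0,"z":0,"ax":0,"ay":0,"az":0}]' && python3 - <<'E'
from h import *
im,p=snap('wrist','w3.png'); cv2.imwrite('pics/w3.png',im[:,:,::-1])
hsv=cv2.cvtColor(im,cv2.COLOR_RGB2HSV)
m=((hsv[:,:,0]>100)&(hsv[:,:,0]<130)&(hsv[:,:,1]>70)&(hsv[:,:,2]>40))
m[260:]=0
from scipy.optimize import least_squares
vs,us=np.nonzero(m); Q=np.array([at(p,u,v,13) for u,v in zip(us,vs)]); c0=(474.5,-346.6);r=65
d=np.hypot(*(Q[:,:2]-c0).T); S=Q[abs(d-r)<10][:,:2]
print(len(S),least_squares(lambda t: np.hypot(S[:,0]-t[0],S[:,1]-t[1])-t[2],[*c0,r],loss='soft_l1').x.round(1))
top,q=snap('top','t2.png')
c=top[140:280,205:465,::-1]; cv2.imwrite('pics/c5.png',cv2.resize(c,None,fx=3,fy=3,interpolation=cv2.INTER_CUBIC))
E
```

```text
clock: 9.35
position: [542.8, -175.5, 164.0]
ee_rot: [0.975, -0.221, -0.0, -0.0]
contact_force: [0.7, -0.2, 0.3]
gripper_width: 86.0
grasp_force: 0.0
clock: 10.15
position: [474.3, -344.5, 163.8]
ee_rot: [0.975, -0.221, -0.0, -0.0]
contact_force: [-0.3, 0.2, 0.8]
gripper_width: 85.8
grasp_force: 0.0
489 [ 474.8 -346.8   65. ]
```

View pics/c5.png

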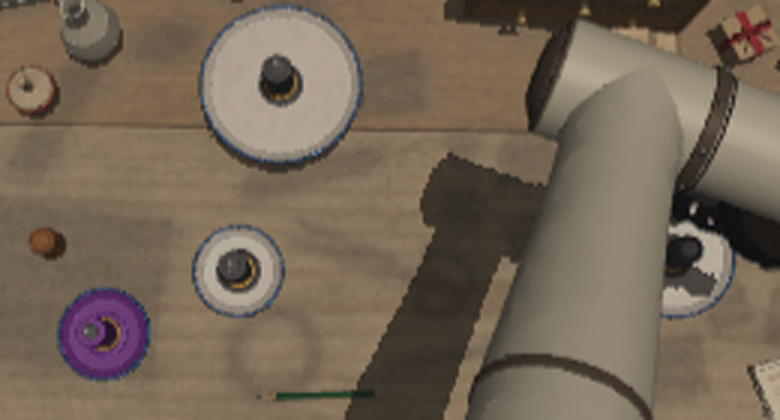

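```bash
python3 - <<'E'
from h import *
import pickle
p=pickle.load(open('P.pkl','rb'))['top']
x,y=280.5,85; print(at(p,205+(x+.5)/3-.5,140+(y+.5)/3-.5,51.5))
E
python3 -m handwheel '[{"x":0.002,"y":-0.006,"z":-0.1,"ax":0,"ay":0,"az":0},{"x":0,"y":0,"z":-0.2,"ax":0,"ay":0,"az":0},{"x":0,"y":0,"z":-0.2,"ax":0,"ay":0,"az":0},{"x":0,"y":0,"z":-0.1,"ax":0,"ay":0,"az":0},{"x":0,"y":0,"z":-0.055,"ax":0,"ay":0,"az":0},{"x":0,"y":0,"z":-0.03,"ax":0,"ay":0,"az":0},{"x":0,"y":0,"z":0,"ax":0,"ay":0,"az":0},{"x":0,"y":0,"z":0,"ax":0,"ay":0,"az":0}]' && python3 -m handwheel '[{"x":0,"y":0,"z":0,"ax":0,"ay":0,"az":0},{"x":0,"y":0,"z":0,"ax":0,"ay":0,"az":0},{"x":0,"y":0,"z":0,"ax":0,"ay":0,"az":0},{"x":0,"y":0,"z":0,"ax":0,"ay":0,"az":0},{"x":0,"y":0,"z":0,"ax":0,"ay":0,"az":0},{"x":0,"y":0,"z":0,"ax":0,"ay":0,"az":0},{"x":0,"y":0,"z":0,"ax":0,"ay":0,"az":0},{"x":0,"y":0,"z":0.02,"ax":0,"ay":0,"az":0}]' -1
```

```text
[644.50193504  71.09671768  51.5       ]
clock: 11.05
position: [476.0, -346.3, 28.2]
ee_rot: [0.975, -0.22, 0.001, 0.0]
contact_force: [-0.1, 0.7, 0.1]
gripper_width: 85.5
grasp_force: 0.0
clock: 11.85
position: [474.1, -345.5, 30.0]
ee_rot: [0.975, -0.221, -0.001, -0.0]
contact_force: [-0.6, 0.4, -2.7]
gripper_width: 28.8
grasp_force: 59.2
```

```bash
python3 -m handwheel '[{"x":0,"y":0,"z":0.1,"ax":0,"ay":0,"az":0},{"x":0,"y":0,"z":0.2,"ax":0,"ay":0,"az":0},{"x":0.039,"y":0.095,"z":0.2,"ax":0,"ay":0,"az":0},{"x":0.0775,"y":0.1905,"z":0.1,"ax":0,"ay":0,"az":0},{"x":0.0775,"y":0.1905,"z":0.1,"ax":0,"ay":0,"az":0},{"x":0.0775,"y":0.1905,"z":0.03,"ax":0,"ay":0,"az":0},{"x":0.0775,"y":0.1905,"z":0,"ax":0,"ay":0,"az":0},{"x":0.0775,"y":0.1905,"z":0,"ax":0,"ay":0,"az":0}]' && python3 -m handwheel '[{"x":0.0775,"y":0.1905,"z":0,"ax":0,"ay":0,"az":0},{"x":0.0775,"y":0.1905,"z":0,"ax":0,"ay":0,"az":0},{"x":0.0775,"y":0.1905,"z":0,"ax":0,"ay":0,"az":0},{"x":0.0775,"y":0.1905,"z":0,"ax":0,"ay":0,"az":0},{"x":0.054,"y":0.133,"z":0,"ax":0,"ay":0,"az":0},{"x":0.039,"y":0.095,"z":0,"ax":0,"ay":0,"az":0},{"x":0.0225,"y":0.0575,"z":0,"ax":0,"ay":0,"az":0},{"x":0,"y":0,"z":0,"ax":0,"ay":0,"az":0}]' && python3 - <<'E'
from h import *
im,p=snap('side','s2.png'); c=im[130:290,210:350,::-1]; cv2.imwrite('pics/c6.png',cv2.resize(c,None,fx=3.6,fy=3.6,interpolation=cv2.INTER_CUBIC))
E
```

```text
clock: 12.65
position: [559.7, -134.5, 176.4]
ee_rot: [0.975, -0.221, -0.001, -0.0]
contact_force: [0.8, 0.9, -2.3]
gripper_width: 28.7
grasp_force: 59.6
clock: 13.45
position: [645.2, 73.8, 176.1]
ee_rot: [0.975, -0.22, -0.001, 0.0]
contact_force: [0.8, 0.1, -3.0]
gripper_width: 28.9
grasp_force: 59.7
```

View pics/c6.png

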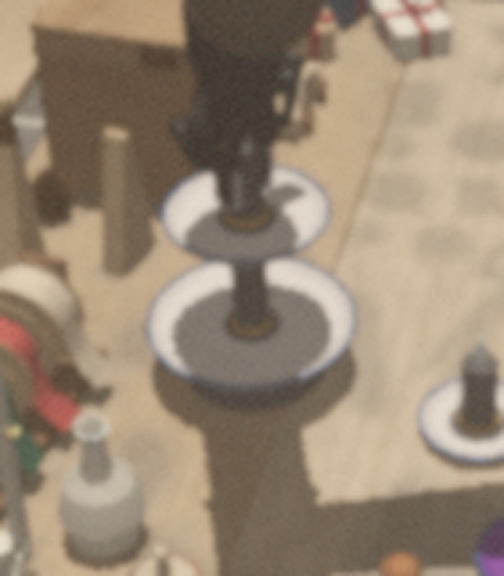

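The medium tier is centred over the large one. Lowering.

```bash
python3 -m handwheel '[{"x":0,"y":0,"z":-0.05,"ax":0,"ay":0,"az":0},{"x":0,"y":0,"z":-0.05,"ax":0,"ay":0,"az":0},{"x":0,"y":0,"z":-0.04,"ax":0,"ay":0,"az":0},{"x":0,"y":0,"z":-0.03,"ax":0,"ay":0,"az":0},{"x":0,"y":0,"z":-0.02,"ax":0,"ay":0,"az":0},{"x":0,"y":0,"z":-0.015,"ax":0,"ay":0,"az":0},{"x":0,"y":0,"z":-0.006,"ax":0,"ay":0,"az":0},{"x":0,"y":0,"z":0,"ax":0,"ay":0,"az":0}]'
```

```text
clock: 14.3
position: [645.8, 73.0, 135.6]
ee_rot: [0.975, -0.22, 0.001, -0.0]
contact_force: [-1.2, -0.9, 0.8]
gripper_width: 29.2
grasp_force: 59.7
```

```bash
python3 -m handwheel '[{"x":0,"y":0,"z":-0.005,"ax":0,"ay":0,"az":0},{"x":0,"y":0,"z":-0.005,"ax":0,"ay":0,"az":0},{"x":0,"y":0,"z":0,"ax":0,"ay":0,"az":0},{"x":0,"y":0,"z":0,"ax":0,"ay":0,"az":0},{"x":0,"y":0,"z":0,"ax":0,"ay":0,"az":0},{"x":0,"y":0,"z":0,"ax":0,"ay":0,"az":0},{"x":0,"y":0,"z":0,"ax":0,"ay":0,"az":0},{"x":0,"y":0,"z":0,"ax":0,"ay":0,"az":0}]'
```

```text
clock: 15.1
position: [646.5, 73.0, 135.3]
ee_rot: [0.975, -0.22, 0.002, -0.0]
contact_force: [-1.0, -0.8, 7.0]
gripper_width: 29.1
grasp_force: 60.3
```

```bash
python3 -m handwheel '[{"x":0,"y":0,"z":0,"ax":0,"ay":0,"az":0},{"x":0,"y":0,"z":0,"ax":0,"ay":0,"az":0},{"x":0,"y":0,"z":0,"ax":0,"ay":0,"az":0},{"x":0,"y":0,"z":0,"ax":0,"ay":0,"az":0},{"x":0,"y":0,"z":0.05,"ax":0,"ay":0,"az":0},{"x":0,"y":0,"z":0.1,"ax":0,"ay":0,"az":0},{"x":0,"y":0,"z":0.15,"ax":0,"ay":0,"az":0},{"x":0,"y":0,"z":0.1,"ax":0,"ay":0,"az":0}]' 1 && python3 -m handwheel '[{"x":-0.0755,"y":0.016,"z":0,"ax":0,"ay":0,"az":0},{"x":-0.2,"y":0.042,"z":0,"ax":0,"ay":0,"az":0},{"x":-0.2,"y":0.042,"z":0,"ax":0,"ay":0,"az":0},{"x":-0.2,"y":0.042,"z":0,"ax":0,"ay":0,"az":0},{"x":-0.15,"y":0.032,"z":0,"ax":0,"ay":0,"az":0},{"x":-0.1,"y":0.021,"z":0,"ax":0,"ay":0,"az":0},{"x":-0.05,"y":0.0105,"z":0,"ax":0,"ay":0,"az":0},{"x":0,"y":0,"z":0,"ax":0,"ay":0,"az":0}]' && python3 - <<'E'
from h import *
for i in range(3): arm.get_image('wrist')
im,p=snap('wrist','w4.png')
hsv=cv2.cvtColor(im,cv2.COLOR_RGB2HSV)
m=((hsv[:,:,0]>100)&(hsv[:,:,0]<130)&(hsv[:,:,1]>70)&(hsv[:,:,2]>40))
from scipy.optimize import least_squares
vs,us=np.nonzero(m)
for c0,r,z in [((450,113.5),47.5,13),((645,71),65,121.5)]:
    Q=np.array([at(p,u,v,z) for u,v in zip(us,vs)])
    d=np.hypot(*(Q[:,:2]-c0).T); S=Q[abs(d-r)<8][:,:2]
    print(len(S),least_squares(lambda t: np.hypot(S[:,0]-t[0],S[:,1]-t[1])-t[2],[*c0,r],loss='soft_l1').x.round(1))
print(arm.read_state()['position'])
E
```

```text
clock: 15.9
position: [646.1, 73.0, 215.6]
ee_rot: [0.975, -0.22, 0.001, -0.0]
contact_force: [0.3, 0.1, 0.4]
gripper_width: 85.7
grasp_force: 0.0
clock: 16.7
position: [449.8, 114.4, 213.6]
ee_rot: [0.976, -0.22, 0.001, -0.001]
contact_force: [0.5, -0.1, 0.3]
gripper_width: 85.4
grasp_force: 0.0
176 [450.1 114.4  47.5]
634 [646.   71.6  66.2]
[451.18468868 114.14005291 212.69840708]
```

View pics/w4.png

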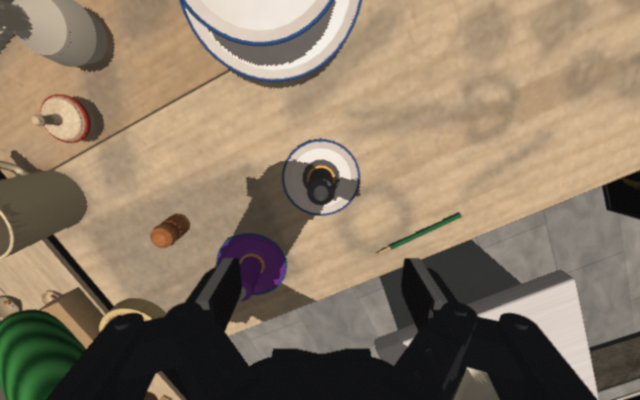

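```bash
python3 -m handwheel '[{"x":0,"y":0,"z":-0.15,"ax":0,"ay":0,"az":0},{"x":0,"y":0,"z":-0.2,"ax":0,"ay":0,"az":0},{"x":0,"y":0,"z":-0.2,"ax":0,"ay":0,"az":0},{"x":0,"y":0,"z":-0.2,"ax":0,"ay":0,"az":0},{"x":0,"y":0,"z":-0.1,"ax":0,"ay":0,"az":0},{"x":0,"y":0,"z":-0.05,"ax":0,"ay":0,"az":0},{"x":0,"y":0,"z":-0.029,"ax":0,"ay":0,"az":0},{"x":0,"y":0,"z":0,"ax":0,"ay":0,"az":0}]' && python3 -m handwheel '[{"x":0,"y":0,"z":0,"ax":0,"ay":0,"az":0},{"x":0,"y":0,"z":0,"ax":0,"ay":0,"az":0},{"x":0,"y":0,"z":0,"ax":0,"ay":0,"az":0},{"x":0,"y":0,"z":0,"ax":0,"ay":0,"az":0},{"x":0,"y":0,"z":0,"ax":0,"ay":0,"az":0},{"x":0,"y":0,"z":0,"ax":0,"ay":0,"az":0},{"x":0,"y":0,"z":0.02,"ax":0,"ay":0,"az":0},{"x":0,"y":0,"z":0.08,"ax":0,"ay":0,"az":0}]' -1
```

```text
clock: 17.7
position: [450.8, 114.1, 26.8]
ee_rot: [0.975, -0.221, 0.0, 0.0]
contact_force: [-0.5, 1.1, -0.0]
gripper_width: 85.2
grasp_force: 0.0
clock: 18.5
position: [448.5, 113.2, 45.6]
ee_rot: [0.975, -0.221, -0.002, 0.002]
contact_force: [-0.1, -0.2, -1.3]
gripper_width: 28.5
grasp_force: 59.2
```

```bash
python3 -m handwheel '[{"x":0,"y":0,"z":0.15,"ax":0,"ay":0,"az":0},{"x":0,"y":0,"z":0.2,"ax":0,"ay":0,"az":0},{"x":0,"y":0,"z":0.2,"ax":0,"ay":0,"az":0},{"x":0,"y":0,"z":0.2,"ax":0,"ay":0,"az":0},{"x":0,"y":0,"z":0.15,"ax":0,"ay":0,"az":0},{"x":0.0755,"y":-0.016,"z":0.1,"ax":0,"ay":0,"az":0},{"x":0.15,"y":-0.032,"z":0,"ax":0,"ay":0,"az":0},{"x":0.2,"y":-0.042,"z":0,"ax":0,"ay":0,"az":0}]' && python3 -m handwheel '[{"x":0.2,"y":-0.042,"z":0,"ax":0,"ay":0,"az":0},{"x":0.15,"y":-0.032,"z":0,"ax":0,"ay":0,"az":0},{"x":0.1,"y":-0.021,"z":0,"ax":0,"ay":0,"az":0},{"x":0.07,"y":-0.014,"z":0,"ax":0,"ay":0,"az":0},{"x":0.03,"y":-0.0065,"z":0,"ax":0,"ay":0,"az":0},{"x":0,"y":0,"z":0,"ax":0,"ay":0,"az":0},{"x":0,"y":0,"z":0,"ax":0,"ay":0,"az":0},{"x":0,"y":0,"z":0,"ax":0,"ay":0,"az":0}]' && python3 - <<'E'
from h import *
im,p=snap('side','s3.png'); c=im[100:260,210:350,::-1]; cv2.imwrite('pics/c7.png',cv2.resize(c,None,fx=3.6,fy=3.6,interpolation=cv2.INTER_CUBIC))
E
```

```text
clock: 19.3
position: [535.1, 96.3, 248.0]
ee_rot: [0.976, -0.22, 0.0, -0.001]
contact_force: [0.6, 0.8, -1.3]
gripper_width: 28.8
grasp_force: 59.4
clock: 20.1
position: [644.5, 73.2, 247.2]
ee_rot: [0.975, -0.22, -0.0, -0.0]
contact_force: [0.9, -0.3, -0.7]
gripper_width: 29.0
grasp_force: 59.4
```

View pics/c7.png

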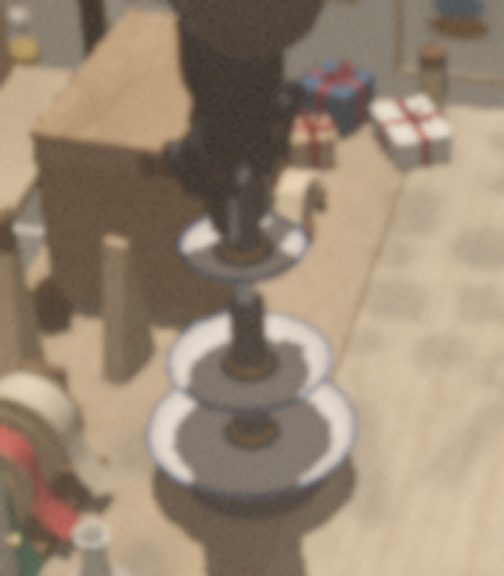

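The small tier is aligned over the stack. Lowering to the seat, then pressing lightly.

```bash
python3 -m handwheel '[{"x":0,"y":0,"z":-0.05,"ax":0,"ay":0,"az":0},{"x":0,"y":0,"z":-0.05,"ax":0,"ay":0,"az":0},{"x":0,"y":0,"z":-0.04,"ax":0,"ay":0,"az":0},{"x":0,"y":0,"z":-0.03,"ax":0,"ay":0,"az":0},{"x":0,"y":0,"z":-0.02,"ax":0,"ay":0,"az":0},{"x":0,"y":0,"z":-0.015,"ax":0,"ay":0,"az":0},{"x":0,"y":0,"z":-0.006,"ax":0,"ay":0,"az":0},{"x":0,"y":0,"z":0,"ax":0,"ay":0,"az":0}]'; python3 -m handwheel '[{"x":0,"y":0,"z":-0.005,"ax":0,"ay":0,"az":0},{"x":0,"y":0,"z":-0.005,"ax":0,"ay":0,"az":0},{"x":0,"y":0,"z":0,"ax":0,"ay":0,"az":0},{"x":0,"y":0,"z":0,"ax":0,"ay":0,"az":0},{"x":0,"y":0,"z":0,"ax":0,"ay":0,"az":0},{"x":0,"y":0,"z":0,"ax":0,"ay":0,"az":0},{"x":0,"y":0,"z":0,"ax":0,"ay":0,"az":0},{"x":0,"y":0,"z":0,"ax":0,"ay":0,"az":0}]'
```

```text
clock: 20.95
position: [645.8, 73.0, 205.6]
ee_rot: [0.975, -0.22, 0.001, -0.0]
contact_force: [0.3, 0.7, 1.7]
gripper_width: 28.9
grasp_force: 59.7
clock: 21.75
position: [646.5, 73.0, 205.1]
ee_rot: [0.975, -0.22, 0.002, -0.001]
contact_force: [-0.4, 0.5, 6.0]
gripper_width: 29.0
grasp_force: 59.9
```

```bash
python3 -m handwheel '[{"x":0,"y":0,"z":0,"ax":0,"ay":0,"az":0},{"x":0,"y":0,"z":0,"ax":0,"ay":0,"az":0},{"x":0,"y":0,"z":0,"ax":0,"ay":0,"az":0},{"x":0,"y":0,"z":0,"ax":0,"ay":0,"az":0},{"x":0,"y":0,"z":0.05,"ax":0,"ay":0,"az":0},{"x":0,"y":0,"z":0.1,"ax":0,"ay":0,"az":0},{"x":0,"y":0,"z":0.15,"ax":0,"ay":0,"az":0},{"x":0,"y":0,"z":0.1,"ax":0,"ay":0,"az":0}]' 1 && python3 -m handwheel '[{"x":-0.05,"y":0.07,"z":0,"ax":0,"ay":0,"az":0},{"x":-0.12,"y":0.17,"z":0,"ax":0,"ay":0,"az":0},{"x":-0.12,"y":0.17,"z":0,"ax":0,"ay":0,"az":0},{"x":-0.12,"y":0.17,"z":-0.05,"ax":0,"ay":0,"az":0},{"x":-0.12,"y":0.17,"z":-0.1,"ax":0,"ay":0,"az":0},{"x":-0.12,"y":0.17,"z":-0.1,"ax":0,"ay":0,"az":0},{"x":-0.12,"y":0.17,"z":-0.1,"ax":0,"ay":0,"az":0},{"x":-0.0785,"y":0.124,"z":-0.05,"ax":0,"ay":0,"az":0}]' && python3 - <<'E'
from h import *
for i in range(6): arm.get_image('wrist')
im,p=snap('wrist','w5.png')
print(arm.read_state()['position'])
for z in (0,54): print(np.round(proj(p,(475.5,315,z)),1))
c=im[100:260,220:420,::-1]; cv2.imwrite('pics/c8.png',cv2.resize(c,None,fx=3.5,fy=3.5,interpolation=cv2.INTER_CUBIC))
import pickle; pickle.dump(p,open('w5.pkl','wb'))
E
```

```text
clock: 22.55
position: [646.0, 72.9, 285.7]
ee_rot: [0.975, -0.22, 0.001, -0.0]
contact_force: [0.1, -0.9, 0.9]
gripper_width: 85.7
grasp_force: 0.0
clock: 23.35
position: [472.5, 316.9, 200.8]
ee_rot: [0.976, -0.22, -0.001, 0.001]
contact_force: [0.0, 0.4, -0.3]
gripper_width: 85.6
grasp_force: 0.0
[476.15538397 315.24355911 203.32277032]
[320.9 177.3]
[320.8 188.8]
```

View pics/c8.png

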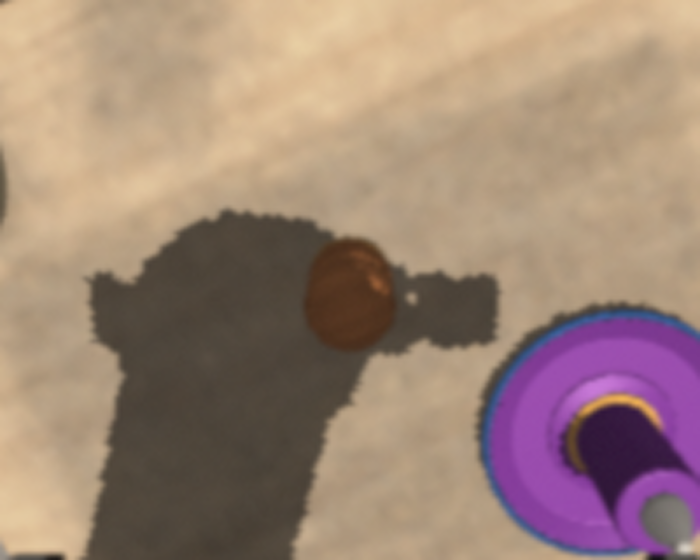

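```bash
python3 - <<'E'
from h import *
import pickle; p=pickle.load(open('w5.pkl','rb'))
def sil(cx,cy):
    a=np.linspace(0,6.28,60); P=[]
    for z in (0,13,26,33,40,46,51,54):
        r=15 if z<=26 else 15*np.sqrt(max(0,1-((z-26)/28)**2))
        P+= [proj(p,(cx+r*np.cos(t),cy+r*np.sin(t),z)) for t in a]
    P=np.array(P); return np.r_[P.min(0),P.max(0)].round(1)
o=np.array([220+304.5/3.5,100+238.5/3.5,220+396/3.5,100+351/3.5])-.35
print(o.round(1),sil(475.5,315),sil(478.5,315),sil(475.5,318))
E
```

```text
[306.6 167.8 332.8 199.9] [308.1 165.5 333.7 196.5] [306.9 163.3 332.6 194.2] [305.8 166.5 331.4 197.6]
```

```bash
python3 -m handwheel '[{"x":-0.01,"y":0.0075,"z":-0.15,"ax":0,"ay":0,"az":0},{"x":0,"y":0,"z":-0.2,"ax":0,"ay":0,"az":0},{"x":0,"y":0,"z":-0.2,"ax":0,"ay":0,"az":0},{"x":0,"y":0,"z":-0.2,"ax":0,"ay":0,"az":0},{"x":0,"y":0,"z":-0.13,"ax":0,"ay":0,"az":0},{"x":0,"y":0,"z":-0.07,"ax":0,"ay":0,"az":0},{"x":0,"y":0,"z":-0.039,"ax":0,"ay":0,"az":0},{"x":0,"y":0,"z":0,"ax":0,"ay":0,"az":0}]' && python3 -m handwheel '[{"x":0,"y":0,"z":0,"ax":0,"ay":0,"az":0},{"x":0,"y":0,"z":0,"ax":0,"ay":0,"az":0},{"x":0,"y":0,"z":0,"ax":0,"ay":0,"az":0},{"x":0,"y":0,"z":0,"ax":0,"ay":0,"az":0},{"x":0,"y":0,"z":0,"ax":0,"ay":0,"az":0},{"x":0,"y":0,"z":0,"ax":0,"ay":0,"az":0},{"x":0,"y":0,"z":0.02,"ax":0,"ay":0,"az":0},{"x":0,"y":0,"z":0.08,"ax":0,"ay":0,"az":0}]' -1
```

```text
clock: 24.5
position: [473.9, 316.5, 4.4]
ee_rot: [0.975, -0.221, -0.0, 0.001]
contact_force: [0.4, -0.8, -0.3]
gripper_width: 85.2
grasp_force: 0.0
clock: 25.3
position: [472.3, 316.0, 23.3]
ee_rot: [0.975, -0.221, -0.001, 0.002]
contact_force: [-0.4, -0.0, -0.0]
gripper_width: 28.4
grasp_force: 59.1
```

```bash
python3 -m handwheel '[{"x":0,"y":0,"z":0.15,"ax":0,"ay":0,"az":0},{"x":0,"y":0,"z":0.2,"ax":0,"ay":0,"az":0},{"x":0,"y":0,"z":0.2,"ax":0,"ay":0,"az":0},{"x":0,"y":0,"z":0.2,"ax":0,"ay":0,"az":0},{"x":0,"y":0,"z":0.2,"ax":0,"ay":0,"az":0},{"x":0.05,"y":-0.07,"z":0.2,"ax":0,"ay":0,"az":0},{"x":0.1,"y":-0.14,"z":0.1,"ax":0,"ay":0,"az":0},{"x":0.12,"y":-0.17,"z":0.1,"ax":0,"ay":0,"az":0}]' && python3 -m handwheel '[{"x":0.12,"y":-0.17,"z":0,"ax":0,"ay":0,"az":0},{"x":0.12,"y":-0.17,"z":0,"ax":0,"ay":0,"az":0},{"x":0.12,"y":-0.17,"z":0,"ax":0,"ay":0,"az":0},{"x":0.1,"y":-0.145,"z":0,"ax":0,"ay":0,"az":0},{"x":0.07,"y":-0.1,"z":0,"ax":0,"ay":0,"az":0},{"x":0.04,"y":-0.06,"z":0,"ax":0,"ay":0,"az":0},{"x":0.0185,"y":-0.0265,"z":0,"ax":0,"ay":0,"az":0},{"x":0,"y":0,"z":0,"ax":0,"ay":0,"az":0}]' && python3 - <<'E'
from h import *
for i in range(2): arm.get_image('side')
im,p=snap('side','s4.png'); c=im[90:250,210:350,::-1]; cv2.imwrite('pics/c9.png',cv2.resize(c,None,fx=3.6,fy=3.6,interpolation=cv2.INTER_CUBIC))
print(arm.read_state()['position'])
E
```

```text
clock: 26.1
position: [527.4, 241.3, 296.4]
ee_rot: [0.976, -0.219, 0.0, -0.001]
contact_force: [1.7, -0.1, -0.4]
gripper_width: 28.1
grasp_force: 59.2
clock: 26.9
position: [645.2, 72.9, 294.4]
ee_rot: [0.975, -0.221, -0.0, 0.0]
contact_force: [-0.7, 0.0, -0.5]
gripper_width: 28.1
grasp_force: 59.2
[644.80168762  74.06358754 295.07658986]
```

View pics/c9.png

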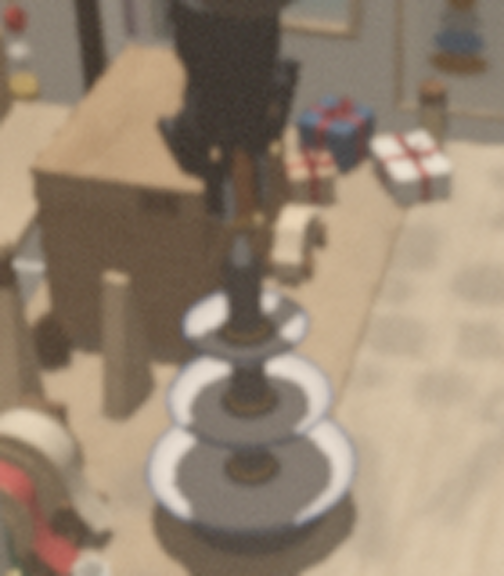

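The finial is above the pin, both near x≈241 in the crop. Lowering.

```bash
python3 -m handwheel '[{"x":0,"y":0,"z":-0.05,"ax":0,"ay":0,"az":0},{"x":0,"y":0,"z":-0.04,"ax":0,"ay":0,"az":0},{"x":0,"y":0,"z":-0.03,"ax":0,"ay":0,"az":0},{"x":0,"y":0,"z":-0.02,"ax":0,"ay":0,"az":0},{"x":0,"y":0,"z":-0.02,"ax":0,"ay":0,"az":0},{"x":0,"y":0,"z":-0.02,"ax":0,"ay":0,"az":0},{"x":0,"y":0,"z":-0.015,"ax":0,"ay":0,"az":0},{"x":0,"y":0,"z":0,"ax":0,"ay":0,"az":0}]'; python3 -m handwheel '[{"x":0,"y":0,"z":-0.005,"ax":0,"ay":0,"az":0},{"x":0,"y":0,"z":-0.005,"ax":0,"ay":0,"az":0},{"x":0,"y":0,"z":-0.005,"ax":0,"ay":0,"az":0},{"x":0,"y":0,"z":0,"ax":0,"ay":0,"az":0},{"x":0,"y":0,"z":0,"ax":0,"ay":0,"az":0},{"x":0,"y":0,"z":0,"ax":0,"ay":0,"az":0},{"x":0,"y":0,"z":0,"ax":0,"ay":0,"az":0},{"x":0,"y":0,"z":0,"ax":0,"ay":0,"az":0}]'
```

```text
clock: 27.85
position: [645.2, 72.9, 255.5]
ee_rot: [0.975, -0.221, -0.0, 0.0]
contact_force: [0.3, 0.6, -1.1]
gripper_width: 28.2
grasp_force: 59.2
clock: 28.65
position: [645.9, 72.9, 254.3]
ee_rot: [0.975, -0.22, 0.001, -0.0]
contact_force: [-0.2, -0.0, 5.2]
gripper_width: 28.2
grasp_force: 59.7
```

```bash
python3 -m handwheel '[{"x":0,"y":0,"z":0,"ax":0,"ay":0,"az":0},{"x":0,"y":0,"z":0,"ax":0,"ay":0,"az":0},{"x":0,"y":0,"z":0,"ax":0,"ay":0,"az":0},{"x":0,"y":0,"z":0,"ax":0,"ay":0,"az":0},{"x":0,"y":0,"z":0.05,"ax":0,"ay":0,"az":0},{"x":0,"y":0,"z":0.1,"ax":0,"ay":0,"az":0},{"x":0,"y":0,"z":0.15,"ax":0,"ay":0,"az":0},{"x":0,"y":0,"z":0.1,"ax":0,"ay":0,"az":0}]' 1 && python3 -m handwheel '[{"x":0,"y":-0.1,"z":0,"ax":0,"ay":0,"az":0},{"x":0,"y":-0.2,"z":0,"ax":0,"ay":0,"az":0},{"x":0,"y":-0.2,"z":0,"ax":0,"ay":0,"az":0},{"x":0,"y":-0.2,"z":0,"ax":0,"ay":0,"az":0},{"x":0,"y":-0.1,"z":0,"ax":0,"ay":0,"az":0},{"x":0,"y":-0.05,"z":0,"ax":0,"ay":0,"az":0},{"x":0,"y":0,"z":0,"ax":0,"ay":0,"az":0},{"x":0,"y":0,"z":0,"ax":0,"ay":0,"az":0}]' && python3 - <<'E'
from h import *
im,p=snap('side','s5.png'); im2,_=snap('top','t5.png')
a=cv2.resize(im[90:250,210:350],None,fx=3.5,fy=3.5,interpolation=cv2.INTER_CUBIC)
b=cv2.resize(im2[100:220,200:280+60],None,fx=2.2,fy=2.2,interpolation=cv2.INTER_CUBIC)
o=np.zeros((560,490+308,3),np.uint8); o[:,:490]=a; o[:b.shape[0],490:490+b.shape[1]]=b
cv2.imwrite('pics/c10.png',o[:,:,::-1])
for z in (40,110,180,250,304): print(z,(np.array(proj(p,(645.3,71.3,z)))-[210,90])*3.5)
E
```

```text
clock: 29.45
position: [645.8, 72.9, 335.9]
ee_rot: [0.975, -0.221, 0.002, -0.0]
contact_force: [-0.4, 0.1, 0.0]
gripper_width: 85.2
grasp_force: 0.0
clock: 30.25
position: [645.2, -96.6, 332.6]
ee_rot: [0.975, -0.22, -0.0, -0.0]
contact_force: [-0.4, 0.5, 0.8]
gripper_width: 85.7
grasp_force: 0.0
40 [246.78379788 454.45539562]
110 [242.5750785  389.44681372]
180 [238.09677897 320.57697   ]
250 [233.32004087 247.45662615]
304 [229.4103568  187.86518095]
```

View pics/c10.png

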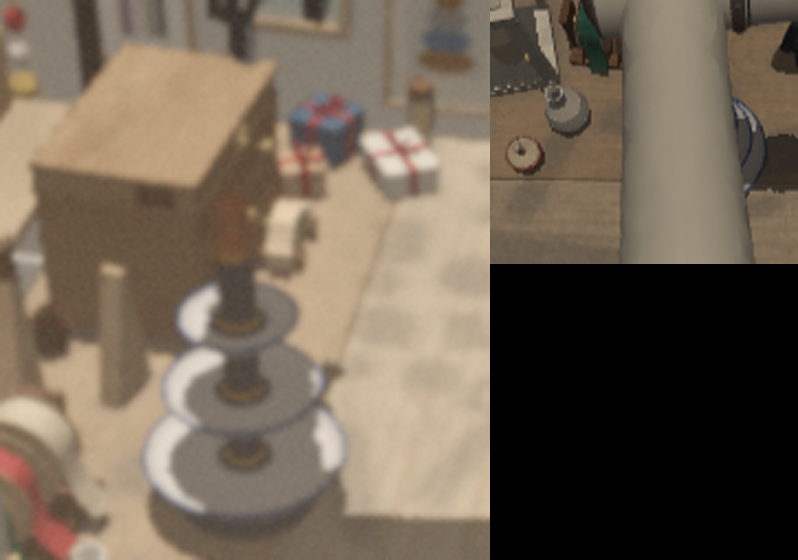

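The stand is upright: collars at crop rows ≈454, 388 and 320 and the finial top at ≈190, all as predicted for fully seated parts. The vase and spinning top are in place.

```bash
python3 -c "
from bench import arm
print(arm.job_done())"
```

```text
the job is handed in; nothing more can be done
None
```

The stand is together on its foot (large, medium and small tiers, then the finial), each piece pressed home and upright in the last side picture; I handed it in at about 30 s, with the vase, spinning top and toy car not touched.

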